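# Level the loaded display stand

### The arm

A 6-joint arm with a two-finger parallel gripper is mounted at the origin on the work surface. World frame = base frame: x ahead of the robot, y to its left, z up, the work surface at z = 0. Lengths are in m, angles in rad, forces in N, time in s.
With the tool pointing down it reaches from about 0.375 to 0.9 m from the base axis. Payload 3.1 kg.
Tool frame: the origin (TCP) lies between the finger pads; the fingertips stand 22 mm ahead of it and the grasp point (between the pads) lies 3 mm ahead of it; z points along the fingers, y is the direction in which the jaws open and shut (so a half turn about z gives the same grasp; the last joint's range is limited). The gripper opens to 87 mm and grips with 3 to 60 N. Pads are 19 mm wide; open, the fingers measure 117 mm over their backs; the gripper's body (75 mm by 190 mm) begins 51 mm behind the grasp point.
Start: joints at [1.159, 0.527, 1.433, -0, 1.181, -0.178], TCP at [0.144, 0.608, 0.245] pointing down, gripper open.
Joint ranges: [-3.08, 3.08], [-0.75, 2.2], [0.22, 2.44], [-1.43, 4.57], [0, 2.65], [-2.85, 2.85]. Speed limits (rad/s): [2.79, 2.79, 3.14, 3.14, 3.14, 3.14].

### API

Orientations are given as a unit quaternion [x, y, z, w].
In Python, from rig import get_obs, camera, get_calibration, hand_in, search_frame gives the robot as it stands.
- The arm moves only by the shell command python3 -m jog 'ROWS' [FORCE]. ROWS is JSON, a list of rows, each an object with "grip": the closure in counts, from 0 (fully open) to 255 (shut); "travel": the shift along the world's x, y, z in cm, a list of three; "twist": the turn about the world's z in degrees. A call has 1 to 8 rows; each row shifts and turns the commanded pose from where the row before left it; what a row does not reach is not made up. A row lasts 1/10 s, in which the tool goes at most 50 mm and 8.59 degrees, less where a joint would pass 70% of its speed; a pose out of reach is approached as far as the arm can. A call is refused whole if a number of a shift passes 5 or a number of a turn 8.59, either way. A call with a gripper value outside its range is refused whole. The fingers move at their own pace and stop on an object; FORCE is the grip in N (left out, the last holds). Time passes only in rows, so rows that do not move let the fingers close. It gives the time, the measured TCP pose, the force and the opening at its end, in the units of the state.
- get_obs(): the state, without advancing time (a new reading comes with each control period).
- camera(name): name is "side" or "top" or "wrist"; returns the picture (420x560x3 uint8, red, green, blue); there is no depth.
- get_calibration(name): a dict with "fx", "fy", "cx", "cy" (pixels), "k1" (the pictures are not rectified: a ray, as slopes to the right and down, at radius r is drawn at 1 + k1 r^2 times it, then the intrinsics apply), "R" (3x3) and "t" (3): a world point X has camera coordinates R X + t; the wrist camera has in their place "T_tool_cam" (4x4, takes a point from camera to tool coordinates, whose origin is the TCP and whose axes are the flange's). Camera axes: x right, y down, z forward; pixel columns grow to the right and rows downward; lengths in m; the calibration is good to about 2 mm. A picture is of the moment at which its call begins: read the wrist's pose just before it. get_calibration takes no time and is no camera call.
- hand_in(): hands the job in, once; it reports no verdict.
Trained networks look in the newest picture that a camera, given by its name, has taken for a name from the list of things; names that differ only in an ending like _2 or _b are one class to them, and where a whole thing is asked for, a point or a joint stands for the part that bears it (a point fixed in the world has none). Each returns a list of dicts, best first, with "p" (0 to 1); they miss things now and then, are a little off and sometimes report something else, mostly with a low value. They report only what shows in the picture. A call takes as long as a camera call. They do not tell look-alikes from the thing itself.
- search_frame(target, camera): "at" ([x, y, z] in m, in world coordinates, good to about 4 mm: the middle of the surface that is visible of it).
The state is a dict: "time": time; "q": joint angles; "joint_velocities": joint speeds; "joint_torque": joint torques, N m; "position": TCP position; "tool_rot": TCP orientation; "ft_force": force on the tool from outside, world axes, zero at the start; "moment": the same for the moment, N m; "grip_width": finger opening in m.
Only numpy, scipy, OpenCV 4.12 (cv2) and the standard library are available. Lean on these libraries where they do the work, as an engineer would, in place of code of your own. Each camera call takes 0.05 s, during which the arm holds its last target. There are 200 camera calls.

### The job

Without shoving the pile or the other goods about, add the loose griddle plate squarely to the pile of two on the display stand and let go of it, then lay the spirit level upright along the middle of the pile, lengthwise with the stand, and let go of it too. Turn the wing knob of the levelling foot until the bubble comes to rest between its two lines. Then press down on the level with the fingers, a steady moderate push of about 10 N, and finish while still pressing with the bubble still centred, so that a colleague can tighten the lock nut.

Things in the scene. Friction and masses are not known exactly. Their poses are not given: they have to be found in the camera images.
- spare_center (a point): Centre of the loose griddle plate: a flat dark cast slab 130 mm (its x) by 66 mm (its y) by 12 mm thick (z up), 0.24 kg, lying alone on the table. Alike either way round; grip it across its 66 mm.
- pile_top_center (a point): Centre of the upper one of two identical griddle plates (130 x 66 x 12 mm, same axes) that already lie squarely piled on the stand. The pile leans with the stand.
- board_mid (a point): On the top face of the stand's board (sheet metal, 290 x 130 mm, top about 55 mm above the table), on its middle line, amid the pile. x: along the board to the levelling foot; z: its upward normal. It pivots on two feet 80 mm behind this point. At the start the knob's end is 1 to 4 degrees too low. The stand is fixed; its rubber feet give about 1 mm per 4 N of push.
- foot_knob_grip (a point): Grip point of the levelling foot's black wing knob, on its turning axis, 31 mm above the board and 155 mm along x from board_mid; it rises with the board's end. The bar is 46 mm long (this point's x), 12 mm thick (y), 26 mm high, its top 11 mm above this point, on a round collar 16 mm high, 36 mm across. Grip it across its 12 mm; turn about the board's normal.
- foot_knob (a joint): Angle of the wing knob, rad, growing clockwise seen from above (free from -1 to 4). Clockwise raises the knob's end of the board, 0.04 rad (2.3 degrees) for each rad turned; friction (0.3 N m) holds it where it is left. The angle at which the board is level differs each time: only the bubble tells it.
- level_center (a point): Centre of the pocket spirit level: an aluminium bar 140 mm long (its x), 22 mm wide (y), 28 mm high (z up), 0.13 kg, with a green vial 52 mm long in the middle of its top and solid metal pads 42 mm long at both ends of its top. It lies upright on its base on the table at the start.
- bubble (a joint): Where the bubble (10 mm long, pale) stands in the vial, m from the middle towards the level's own +x end; it floats to the higher end, 0.3 m per rad of slope (5.2 mm per degree), stopped at +-0.018, and settles in about 1 s. Black lines 7.5 mm either side of the middle: it is centred when it lies between them.
- pot: Bystander, leave it alone: stainless pot, 150 mm across, 85 mm high. Origin under its centre.
- mug: Bystander, leave it alone: white mug, 76 mm across, 90 mm high. Origin under its centre.
- jar: Bystander, leave it alone: glass jar, 64 mm across, 85 mm high. Origin under its centre.
- chopper: Bystander, leave it alone: hand chopper (clear cup, white domed motor), 72 mm across, 168 mm high. Origin under its centre.
- carton: Bystander, leave it alone: cardboard box 90 x 140 x 90 mm high. Origin under its centre.
There are look-alikes about, which are no part of the job. What is shaped like the part that bears spare_center but green, turquoise or yellow is not meant.

How it is judged:
On the way, in this order (a step that is already met when the one before it is completed fails the run):
1. the loose plate lies squarely on the pile, let go (horizontal distance between spare_center and pile_top_center below 0.007 m and angle between the x axis of spare_center and the x axis of pile_top_center, either way round below 0.09 rad and z of spare_center in the frame of pile_top_center between 0.01 and 0.014 m and contact force between the fingers and spare below 0.1 N), for 0.3 s.
2. the level lies lengthwise on the pile, let go (horizontal distance between spare_center and pile_top_center below 0.007 m and angle between the x axis of spare_center and the x axis of pile_top_center, either way round below 0.09 rad and z of spare_center in the frame of pile_top_center between 0.01 and 0.014 m and z of level_center in the frame of spare_center between 0.017 and 0.0225 m and x of level_center in the frame of spare_center between -0.03 and 0.03 m and y of level_center in the frame of spare_center between -0.024 and 0.024 m and angle between the x axis of level_center and the x axis of board_mid, either way round below 0.2 rad and angle between the z axis of level_center and the z axis of board_mid, either way round below 0.035 rad and contact force between the fingers and level below 0.1 N), for 0.3 s.
3. the bubble rests between its lines, nobody touching the level (all of step 2 and value of joint bubble between -0.0025 and 0.0025 m), for 0.5 s.
At the end, for the whole second after the job is handed in: Fingers press the level with 3 to 25 N; bubble within 2.5 mm of the middle; level upright on the top plate, within 30 mm lengthwise, 24 mm sideways of its centre, 0.2 rad of the stand's length; added plate within 7 mm and 0.09 rad of the one below (horizontal distance between spare_center and pile_top_center below 0.007 m and angle between the x axis of spare_center and the x axis of pile_top_center, either way round below 0.09 rad and z of spare_center in the frame of pile_top_center between 0.01 and 0.014 m and z of level_center in the frame of spare_center between 0.017 and 0.0225 m and x of level_center in the frame of spare_center between -0.03 and 0.03 m and y of level_center in the frame of spare_center between -0.024 and 0.024 m and angle between the x axis of level_center and the x axis of board_mid, either way round below 0.2 rad and angle between the z axis of level_center and the z axis of board_mid, either way round below 0.035 rad and value of joint bubble between -0.0025 and 0.0025 m and contact force between the fingers and level between 3 and 25 N); the arm keeps its last pose, push and grip.
It fails at once if the pile was shoved (distance of pile_top_center from where it was at the start of the episode above 0.025 m).
It fails at once if other goods were knocked about (distance of any of pot, mug, jar, chopper, carton from where it was at the start of the episode above 0.03 m).
It also fails if it takes over 72 s, if anything falls off the work surface, if the arm or the gripper's body presses on something with over 40 N, if the wrist force passes 120 N, or if a joint passes its speed limit or range.

## Working session

There is one attempt and no reset: what is moved stays moved. The work goes in short steps, Python scripts to look and compute and a shell command to move; the robot and the scene stay as the last step left them, time stands still between calls to the robot, and variables do not carry over. Pictures are saved under pics/ and viewed, about 8 in all and at most 12, crops included, and the job is handed in when it is done.

```bash
ls; mkdir -p pics
cat > h.py <<'E'
import numpy as np,cv2
from rig import *
def K(c): return np.array([[c['fx'],0,c['cx']],[0,c['fy'],c['cy']],[0,0,1.]]),np.array([c['k1'],0,0,0,0.])
def pose(name):
    c=get_calibration(name)
    if 'R' in c: return c,np.array(c['R']),np.array(c['t'])
    from scipy.spatial.transform import Rotation as Ro
    o=get_obs();T=np.eye(4);T[:3,:3]=Ro.from_quat(o['tool_rot']).as_matrix();T[:3,3]=o['position']
    M=np.linalg.inv(T@np.array(c['T_tool_cam']));return c,M[:3,:3],M[:3,3]
def proj(name,X,P=None):
    c,R,t=P or pose(name);k,d=K(c)
    return cv2.projectPoints(np.atleast_2d(X).astype(float),cv2.Rodrigues(R)[0],t,k,d)[0][:,0]
def toplane(name,uv,z,P=None):
    c,R,t=P or pose(name);k,d=K(c)
    r=cv2.undistortPoints(np.array(uv,float).reshape(-1,1,2),k,d)[:,0]
    r=np.c_[r,np.ones(len(r))]@R; o=-R.T@t
    return o+r*((z-o[2])/r[:,2])[:,None]
def save(img,f): cv2.imwrite('pics/'+f,img[:,:,::-1])
E
python3 - <<'E'
from h import *
o=get_obs();print(o)
a=camera('top');b=camera('side')
save(np.hstack([cv2.resize(a,(800,600))]),'top.png');save(b,'side.png')
for n in ['spare_center','pile_top_center','board_mid','foot_knob_grip','level_center','pot','carton','mug','jar','chopper']:
  for cam in ['top','side']:
    print(n,cam,[(np.round(d['at'],3).tolist(),round(d['p'],2)) for d in search_frame(n,cam)[:4]])
E
```

```text
pics
{'time': 0.0, 'q': array([ 1.15948546e+00,  5.28466186e-01,  1.43391174e+00, -1.90055582e-05,
        1.18136720e+00, -1.78516227e-01]), 'joint_velocities': array([-0.00075844,  0.00208288, -0.00011576,  0.00083879,  0.00033904,
       -0.00063034]), 'joint_torque': array([-1.16144103e-03, -4.40042210e+01, -1.76589704e+01,  6.31952821e-02,
        5.82905835e-02, -1.78745668e-04]), 'position': array([0.14389405, 0.60750661, 0.24356856]), 'tool_rot': array([ 1.16131004e-01,  9.93233322e-01, -1.03232835e-03, -3.04408353e-04]), 'ft_force': array([ 1.03548438, -0.00281566, -0.08001129]), 'moment': array([ 0.00631026,  0.02982803, -0.02972491]), 'grip_width': 0.08707833831626711}
spare_center top [([0.543, -0.457, 0.014], 0.94), ([0.308, -0.171, 0.013], 0.79), ([0.508, -0.271, 0.016], 0.65), ([0.266, -0.341, 0.017], 0.59)]
spare_center side [([0.498, -0.286, 0.011], 0.93), ([0.304, -0.18, 0.009], 0.81), ([0.539, -0.468, 0.013], 0.7), ([0.256, -0.362, 0.011], 0.56)]
pile_top_center top [([0.519, -0.013, 0.075], 0.63)]
pile_top_center side [([0.512, -0.021, 0.073], 0.78)]
board_mid top [([0.506, 0.074, 0.05], 0.92)]
board_mid side [([0.477, 0.037, 0.043], 0.97), ([0.384, -0.429, 0.062], 0.25)]
foot_knob_grip top []
foot_knob_grip side [([0.487, 0.133, 0.067], 0.6)]
level_center top [([0.514, 0.308, 0.03], 0.89)]
level_center side [([0.509, 0.304, 0.023], 0.97)]
pot top [([0.751, 0.264, 0.005], 0.9), ([0.491, 0.14, 0.074], 0.74)]
pot side [([0.729, 0.229, 0.056], 0.65), ([0.673, -0.33, 0.094], 0.3)]
carton top [([0.747, -0.082, 0.092], 0.75)]
carton side [([0.719, -0.098, 0.064], 0.94), ([0.486, 0.135, 0.066], 0.28)]
mug top [([0.38, 0.36, 0.038], 0.56)]
mug side [([0.363, 0.32, 0.061], 0.69), ([0.675, -0.33, 0.096], 0.6)]
jar top [([0.404, -0.412, 0.083], 0.66)]
jar side [([0.383, -0.425, 0.062], 0.58), ([0.366, 0.319, 0.06], 0.54)]
chopper top [([0.68, -0.299, 0.14], 0.97)]
chopper side [([0.675, -0.33, 0.098], 0.64)]
```

View pics/top.png

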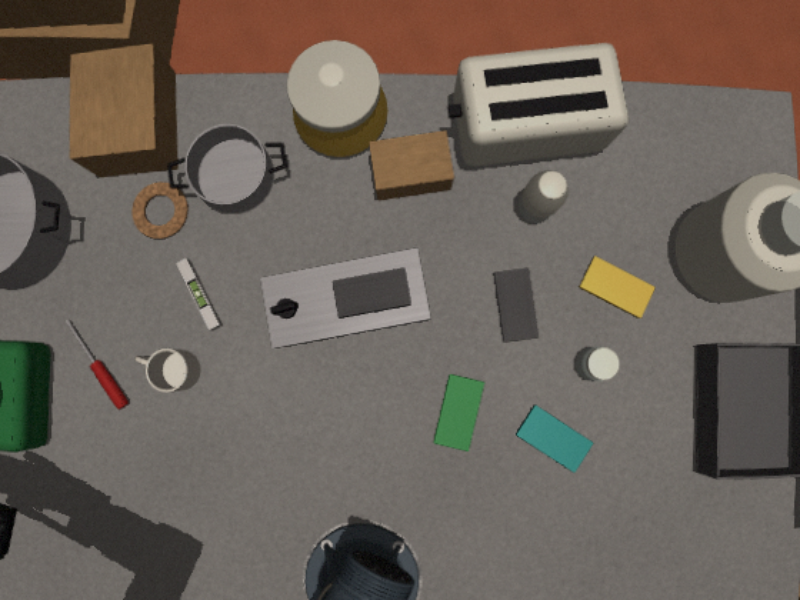

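View pics/side.png

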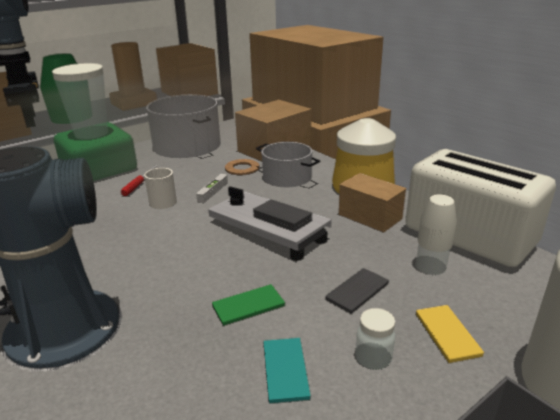

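Top view: dark loose plate at (516,304), green, turquoise and yellow decoys, pile on the stand at (372,293), knob at (285,309), and level at (198,294). I'll measure outlines next.

```bash
cat > m.py <<'E'
from h import *
P=pose('top');a=cv2.imread('pics/top.png');a=cv2.resize(a,(560,420),interpolation=cv2.INTER_AREA)
g=cv2.cvtColor(a,cv2.COLOR_BGR2GRAY);hsv=cv2.cvtColor(a,cv2.COLOR_BGR2HSV)
def rect(mask,u,v,z):
    n,l,s,c=cv2.connectedComponentsWithStats(mask.astype(np.uint8))
    k=l[v,u]; cs,_=cv2.findContours((l==k).astype(np.uint8),cv2.RETR_EXTERNAL,cv2.CHAIN_APPROX_NONE)
    q=toplane('top',cs[0][:,0],z,P)[:,:2]
    (c,(w,h),an)=cv2.minAreaRect((q*1000).astype(np.float32))
    if w<h: an+=90;w,h=h,w
    print(k,np.round(c,1),round(w,1),round(h,1),'long axis deg',round((an+90)%180-90,1), 'area px',s[k][4])
for x,y in [(516,304),(535,304),(480,304),(372,293),(345,325),(285,309),(280,290),(183,265),(213,325)]: print((x,y),g[int(y*.7),int(x*.7)],hsv[int(y*.7),int(x*.7)])
dark=g<80
rect(dark,361,213,.012)
rect(dark,260,205,.083)
br=g>120
rect(br,int(345*.7),int(328*.7),.055)
rect((g>120),int(186*.7),int(272*.7),.028)
rect(g<50,int(285*.7),int(309*.7),.09)
E
python3 m.py
```

```text
(516, 304) 69 [ 0 14 72]
(535, 304) 100 [ 19  20 103]
(480, 304) 112 [ 15  22 116]
(372, 293) 67 [ 0 15 70]
(345, 325) 155 [ 11  13 159]
(285, 309) 20 [158  46  22]
(280, 290) 141 [ 10  11 144]
(183, 265) 174 [ 14  21 180]
(213, 325) 179 [ 14  21 185]
27 [ 508.1 -273. ] 129.7 67.1 long axis deg 8.3 area px 1226
26 [517.8 -11.1] 127.2 66.3 long axis deg -78.6 area px 1343
14 [512.3  37.2] 287.1 128.4 long axis deg -78.3 area px 3979
16 [517.1 313.3] 141.2 23.8 long axis deg 29.3 area px 331
53 [487.4 139.2] 42.5 29.8 long axis deg -88.9 area px 167
```

```bash
python3 -m jog '[{"grip":0,"travel":[3,-4,0],"twist":2.7},{"grip":0,"travel":[3,-4,0],"twist":2.7},{"grip":0,"travel":[3,-4,0],"twist":2.7},{"grip":0,"travel":[3,-4,0],"twist":2.7},{"grip":0,"travel":[3,-4,0],"twist":2.7},{"grip":0,"travel":[3,-4,0],"twist":2.7},{"grip":0,"travel":[3,-4,0],"twist":2.7},{"grip":0,"travel":[3,-4,0],"twist":2.8}]'; python3 -m jog '[{"grip":0,"travel":[1,-4.7,0],"twist":0},{"grip":0,"travel":[1,-4.7,0],"twist":0},{"grip":0,"travel":[1,-4.7,0],"twist":0},{"grip":0,"travel":[1,-4.7,0],"twist":0},{"grip":0,"travel":[1,-4.7,0],"twist":0},{"grip":0,"travel":[1,-4.7,0],"twist":0},{"grip":0,"travel":[1,-4.7,0],"twist":0},{"grip":0,"travel":[1,-4.7,0],"twist":0}]'; python3 -m jog '[{"grip":0,"travel":[1,-4.7,0],"twist":0},{"grip":0,"travel":[1,-4.7,0],"twist":0},{"grip":0,"travel":[1,-4.7,-1],"twist":0},{"grip":0,"travel":[1,-4.3,-2],"twist":0},{"grip":0,"travel":[0.4,0,-2],"twist":0},{"grip":0,"travel":[0,0,0],"twist":0},{"grip":0,"travel":[0,0,0],"twist":0}]'
cat > look.py <<'E'
import sys
from h import *
P=pose('wrist');o=get_obs();a=camera('wrist');np.savez('w_'+sys.argv[1],img=a,R=P[1],t=P[2])
save(cv2.resize(a,(560,420)),'w_'+sys.argv[1]+'.png')
from scipy.spatial.transform import Rotation as Ro
R=Ro.from_quat(o['tool_rot']).as_matrix();print('tcp',np.round(o['position'],4),'jaw deg',np.degrees(np.arctan2(R[1,1],R[0,1])).round(2),'z',R[:,2].round(4),'t',o['time'],'F',np.round(o['ft_force'],2),'w',o['grip_width'])
E
python3 look.py spare
```

```text
time: 1.9
position: [0.3852, 0.2865, 0.2449]
tool_rot: [-0.074, 0.997, 0.0, 0.0]
ft_force: [0.8, 2.1, 0.2]
grip_width: 0.0872
time: 2.7
position: [0.4644, -0.09, 0.2449]
tool_rot: [-0.073, 0.997, -0.0, 0.0]
ft_force: [0.5, 0.2, 0.5]
grip_width: 0.087
time: 3.4
position: [0.5076, -0.2712, 0.1943]
tool_rot: [-0.073, 0.997, 0.001, -0.001]
ft_force: [0.2, 0.3, 0.7]
grip_width: 0.087
tcp [ 0.5076 -0.2712  0.1943] jaw deg 98.37 z [-0.0016  0.0015 -1.    ] t 3.4 F [0.18 0.29 0.72] w 0.08695993471561761
```

View pics/w_spare.png

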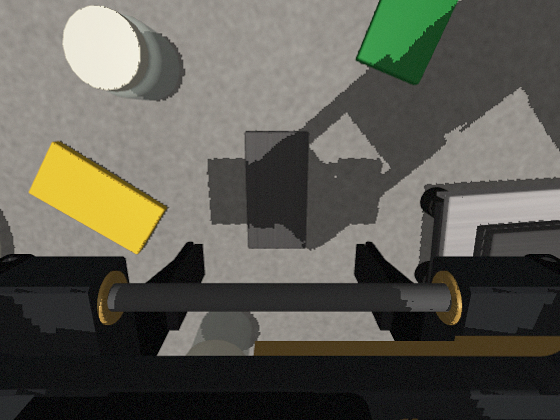

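The plate spans (246,131)–(308,248), square to the jaws.

```bash
cat > wp.py <<'E'
from h import *
import sys
def W(n):
    d=np.load('w_%s.npz'%n);return d['img'],(get_calibration('wrist'),d['R'],d['t'])
E
python3 - <<'E'
from wp import *
a,P=W('spare')
q=toplane('',[(246,131),(308,131),(308,248),(246,248)],.012,P);print(q.round(4),q.mean(0).round(4))
for i in range(4): print(np.linalg.norm(q[i]-q[i-1]).round(4), np.degrees(np.arctan2(*(q[i]-q[i-1])[1::-1])).round(1))
E
```

```text
[[ 0.4484 -0.3132  0.012 ]
 [ 0.4392 -0.2512  0.012 ]
 [ 0.5658 -0.229   0.012 ]
 [ 0.576  -0.2983  0.012 ]] [ 0.5073 -0.2729  0.012 ]
0.1285 -173.4
0.0627 98.4
0.1285 9.9
0.0701 -81.6
```

```bash
python3 -m jog '[{"grip":0,"travel":[0,-0.2,-4.5],"twist":0},{"grip":0,"travel":[0,0,-4.5],"twist":0},{"grip":0,"travel":[0,0,-4.5],"twist":0},{"grip":0,"travel":[0,0,-2.4],"twist":0},{"grip":0,"travel":[0,0,-1],"twist":0},{"grip":0,"travel":[0,0,0],"twist":0}]' 25
python3 -m jog '[{"grip":255,"travel":[0,0,0],"twist":0},{"grip":255,"travel":[0,0,0],"twist":0},{"grip":255,"travel":[0,0,0],"twist":0},{"grip":255,"travel":[0,0,0],"twist":0},{"grip":255,"travel":[0,0,0],"twist":0},{"grip":255,"travel":[0,0,0],"twist":0}]'
```

```text
time: 4.05
position: [0.5083, -0.2731, 0.0256]
tool_rot: [-0.074, 0.997, 0.0, -0.0]
ft_force: [-0.4, -1.2, -0.3]
grip_width: 0.0871
time: 4.65
position: [0.5088, -0.2742, 0.0269]
tool_rot: [-0.073, 0.997, -0.001, 0.001]
ft_force: [-0.4, 0.7, 6.2]
grip_width: 0.0658
```

```bash
python3 -m jog '[{"grip":255,"travel":[0,0,1],"twist":0},{"grip":255,"travel":[0,0,4],"twist":0},{"grip":255,"travel":[0,0,5],"twist":-7},{"grip":255,"travel":[0,0,5],"twist":-8},{"grip":255,"travel":[0.4,2,2],"twist":-8},{"grip":255,"travel":[0.4,2,0],"twist":-8},{"grip":255,"travel":[0.4,2,0],"twist":-8},{"grip":255,"travel":[0.4,2,0],"twist":-8}]'
python3 -m jog '[{"grip":255,"travel":[0.4,2,0],"twist":-8},{"grip":255,"travel":[0.4,2,0],"twist":-8},{"grip":255,"travel":[0.4,1,0],"twist":-8},{"grip":255,"travel":[0.4,1,0],"twist":-8},{"grip":255,"travel":[0,0,0],"twist":-8},{"grip":255,"travel":[0,0,0],"twist":0},{"grip":255,"travel":[0,0,0],"twist":0}]'
python3 look.py pile
```

```text
time: 5.45
position: [0.5236, -0.1929, 0.1961]
tool_rot: [0.334, 0.943, -0.0, -0.0]
ft_force: [-0.0, -0.9, -1.6]
grip_width: 0.0654
time: 6.15
position: [0.5397, -0.1338, 0.1956]
tool_rot: [0.633, 0.775, -0.0, -0.0]
ft_force: [0.6, -0.6, -2.2]
grip_width: 0.0655
tcp [ 0.5397 -0.1338  0.1956] jaw deg 11.53 z [-6.e-04  1.e-04 -1.e+00] t 6.15 F [ 0.58 -0.62 -2.17] w 0.06551948007242676
```

View pics/w_pile.png

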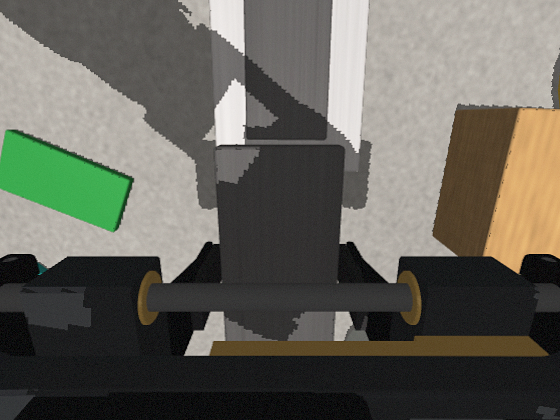

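Run:
```python
from wp import *
a,P=W('pile')
tcp=np.array([.5397,-.1338]);th=np.radians(101.5);ex=np.array([np.cos(th),np.sin(th)]);ey=np.array([-ex[1],ex[0]])
f=lambda q:np.round(np.c_[(q[:,:2]-tcp)@ex,(q[:,:2]-tcp)@ey]*1000,1)
q=toplane('',[(217,147),(343,147)],.1807,P);print('held front',f(q))
q=toplane('',[(245,139),(327,139),(243,10),(331,10)],.082,P);print('pile',q.round(4),f(q))
q=toplane('',[(210,40),(366,40)],.056,P);print('board',f(q))
# intensity edges for pile on row 30..130
g=cv2.cvtColor(a,cv2.COLOR_RGB2GRAY)
for v in (5,20,130): print(v,g[v,195:380:3].tolist())
```

```text
held front [[ 64.7  31. ]
 [ 64.7 -30.9]]
pile [[ 0.5002 -0.0793  0.082 ]
 [ 0.5645 -0.0661  0.082 ]
 [ 0.4836  0.0093  0.082 ]
 [ 0.5452  0.0219  0.082 ]] [[ 61.3  27.8]
 [ 61.4 -37.8]
 [151.4  26.4]
 [151.4 -36.5]]
board [[137.6  56.5]
 [137.7 -69.6]]
5 [173, 181, 180, 179, 177, 216, 232, 231, 232, 231, 229, 229, 229, 231, 227, 227, 181, 103, 98, 102, 103, 109, 105, 107, 104, 105, 106, 104, 105, 108, 99, 104, 109, 103, 107, 108, 109, 106, 106, 104, 105, 99, 106, 106, 105, 94, 232, 218, 224, 221, 221, 220, 226, 224, 218, 222, 225, 223, 148, 179, 185, 177]
20 [177, 180, 174, 170, 177, 179, 231, 232, 233, 233, 229, 231, 231, 230, 228, 227, 193, 103, 100, 102, 101, 104, 102, 106, 105, 107, 103, 106, 107, 108, 105, 105, 108, 103, 109, 105, 108, 104, 108, 107, 102, 106, 101, 105, 103, 82, 229, 220, 222, 222, 220, 221, 224, 221, 219, 225, 225, 223, 175, 175, 176, 173]
130 [87, 86, 91, 89, 90, 187, 173, 222, 233, 230, 236, 238, 234, 231, 230, 231, 240, 60, 51, 52, 45, 53, 49, 50, 55, 54, 53, 50, 46, 52, 53, 54, 51, 50, 51, 55, 50, 53, 55, 54, 54, 58, 51, 52, 86, 104, 102, 165, 208, 228, 231, 225, 228, 228, 229, 191, 182, 183, 179, 170, 179, 180]
```

```bash
python3 -m jog '[{"grip":255,"travel":[-0.7,4.1,-1],"twist":0},{"grip":255,"travel":[-0.7,4.1,-2],"twist":0},{"grip":255,"travel":[-0.7,4.1,-2],"twist":0},{"grip":255,"travel":[0,0.05,-1.5],"twist":0},{"grip":255,"travel":[0,0,-0.7],"twist":0},{"grip":255,"travel":[0,0,0],"twist":0}]'
python3 -m jog '[{"grip":255,"travel":[0,0,-0.2],"twist":0},{"grip":255,"travel":[0,0,-0.2],"twist":0},{"grip":255,"travel":[0,0,0],"twist":0}]'
python3 -m jog '[{"grip":255,"travel":[0,0,-0.2],"twist":0},{"grip":255,"travel":[0,0,0],"twist":0}]'
```

```text
time: 6.8
position: [0.5192, -0.0108, 0.1229]
tool_rot: [0.633, 0.774, -0.0, -0.0]
ft_force: [0.5, -0.7, -1.6]
grip_width: 0.0655
time: 7.1
position: [0.5196, -0.0112, 0.1199]
tool_rot: [0.634, 0.773, 0.0, 0.0]
ft_force: [0.1, 0.0, -2.4]
grip_width: 0.0653
time: 7.3
position: [0.5192, -0.0106, 0.1176]
tool_rot: [0.634, 0.774, 0.0, 0.0]
ft_force: [0.3, 0.6, -2.5]
grip_width: 0.0659
```

```bash
for i in 1; do python3 -m jog '[{"grip":255,"travel":[0,0,-0.4],"twist":0},{"grip":255,"travel":[0,0,0],"twist":0}]'; done
python3 -m jog '[{"grip":255,"travel":[0,0,-0.2],"twist":0},{"grip":255,"travel":[0,0,0],"twist":0}]'
python3 -m jog '[{"grip":255,"travel":[0,0,-0.1],"twist":0},{"grip":255,"travel":[0,0,0],"twist":0}]'
```

```text
time: 7.5
position: [0.5188, -0.0103, 0.1131]
tool_rot: [0.634, 0.774, -0.0, -0.0]
ft_force: [-0.7, -0.1, -2.6]
grip_width: 0.0654
time: 7.7
position: [0.519, -0.0103, 0.1113]
tool_rot: [0.634, 0.774, -0.0, -0.0]
ft_force: [-0.8, 0.5, -2.2]
grip_width: 0.0657
time: 7.9
position: [0.5191, -0.0103, 0.1105]
tool_rot: [0.634, 0.774, -0.0, -0.0]
ft_force: [-0.1, 0.1, -2.4]
grip_width: 0.0653
```

```bash
python3 -m jog '[{"grip":255,"travel":[0,0,-0.15],"twist":0},{"grip":255,"travel":[0,0,0],"twist":0}]'
python3 -m jog '[{"grip":255,"travel":[0,0,-0.1],"twist":0},{"grip":255,"travel":[0,0,0],"twist":0}]'
```

```text
time: 8.1
position: [0.5191, -0.0104, 0.1089]
tool_rot: [0.634, 0.774, -0.0, -0.0]
ft_force: [0.6, 0.2, -2.3]
grip_width: 0.0655
time: 8.3
position: [0.5191, -0.0104, 0.108]
tool_rot: [0.634, 0.774, -0.0, -0.0]
ft_force: [0.4, -0.0, -1.9]
grip_width: 0.0656
```

```bash
python3 -m jog '[{"grip":255,"travel":[0,0,-0.15],"twist":0},{"grip":255,"travel":[0,0,0],"twist":0}]'
python3 -m jog '[{"grip":255,"travel":[0,0,-0.1],"twist":0},{"grip":255,"travel":[0,0,0],"twist":0}]'
```

```text
time: 8.5
position: [0.5191, -0.0104, 0.1064]
tool_rot: [0.634, 0.774, -0.0, -0.0]
ft_force: [-0.2, -0.1, -1.8]
grip_width: 0.0657
time: 8.7
position: [0.5191, -0.0104, 0.1054]
tool_rot: [0.634, 0.774, -0.0, -0.0]
ft_force: [0.3, -0.3, -2.8]
grip_width: 0.0654
```

```bash
python3 -m jog '[{"grip":255,"travel":[0,0,-0.1],"twist":0},{"grip":255,"travel":[0,0,0],"twist":0}]'
python3 -m jog '[{"grip":255,"travel":[0,0,-0.1],"twist":0},{"grip":255,"travel":[0,0,0],"twist":0}]'
```

```text
time: 8.9
position: [0.5192, -0.0104, 0.1046]
tool_rot: [0.634, 0.774, 0.0, 0.0]
ft_force: [-0.2, -0.0, -1.4]
grip_width: 0.0656
time: 9.1
position: [0.5192, -0.0103, 0.1037]
tool_rot: [0.634, 0.774, 0.0, 0.0]
ft_force: [-0.2, 0.4, 0.1]
grip_width: 0.0655
```

```bash
python3 -m jog '[{"grip":255,"travel":[0,0,-0.1],"twist":0},{"grip":255,"travel":[0,0,-0.05],"twist":0},{"grip":255,"travel":[0,0,0],"twist":0}]'
python3 -m jog '[{"grip":0,"travel":[0,0,0],"twist":0},{"grip":0,"travel":[0,0,0],"twist":0},{"grip":0,"travel":[0,0,0],"twist":0},{"grip":0,"travel":[0,0,0],"twist":0}]'
python3 -m jog '[{"grip":0,"travel":[0,0,2],"twist":0},{"grip":0,"travel":[0,0,4],"twist":0},{"grip":0,"travel":[0,0,4],"twist":0},{"grip":0,"travel":[0.8,-4,0],"twist":0},{"grip":0,"travel":[0.8,-4,0],"twist":0},{"grip":0,"travel":[0.4,-2,0],"twist":0},{"grip":0,"travel":[0,0,0],"twist":0}]'
python3 look.py placed
python3 - <<'E'
from h import *
save(camera('top')[150:300,150:330].repeat(3,0).repeat(3,1),'top2.png')
E
```

```text
time: 9.4
position: [0.5192, -0.0102, 0.1021]
tool_rot: [0.634, 0.774, 0.0, -0.0]
ft_force: [-0.7, 1.6, 0.9]
grip_width: 0.0653
time: 9.8
position: [0.5192, -0.0105, 0.1021]
tool_rot: [0.634, 0.774, -0.0, 0.0]
ft_force: [-0.1, -0.2, -1.0]
grip_width: 0.0847
time: 10.5
position: [0.5402, -0.1135, 0.2023]
tool_rot: [0.635, 0.773, 0.0, 0.001]
ft_force: [-1.0, -0.4, 0.6]
grip_width: 0.0869
tcp [ 0.5402 -0.1135  0.2023] jaw deg 11.16 z [ 0.0022 -0.0016 -1.    ] t 10.5 F [-1.01 -0.36  0.62] w 0.08690391603885875
```

View pics/w_placed.png

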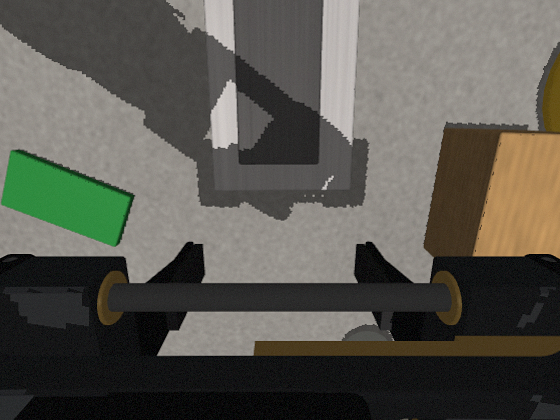

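```bash
python3 - <<'E'
from wp import *
a,P=W('placed')
th=np.radians(101.5);ex=np.array([np.cos(th),np.sin(th)]);ey=np.array([-ex[1],ex[0]]);c=np.array([.519,-.0105])
f=lambda q:np.round(np.c_[(q[:,:2]-c)@ex,(q[:,:2]-c)@ey]*1000,1)
q=toplane('',[(239,164),(319,164),(235,30),(322,30)],.091,P);print('top plate (-65,+-33)',f(q))
E
python3 -m jog '[{"grip":0,"travel":[-0.2,4,0],"twist":-8},{"grip":0,"travel":[-0.2,4,0],"twist":-8},{"grip":0,"travel":[-0.2,4,0],"twist":-8},{"grip":0,"travel":[-0.2,4,0],"twist":-8},{"grip":0,"travel":[-0.2,4,0],"twist":-8},{"grip":0,"travel":[-0.2,4,0],"twist":-8},{"grip":0,"travel":[-0.2,4,0],"twist":-8},{"grip":0,"travel":[-0.2,4,0],"twist":-8}]'
python3 -m jog '[{"grip":0,"travel":[-0.2,4,0],"twist":-7.9},{"grip":0,"travel":[-0.2,4,0],"twist":0},{"grip":0,"travel":[-0.3,2.6,0],"twist":0},{"grip":0,"travel":[0,0,0],"twist":0},{"grip":0,"travel":[0,0,0],"twist":0}]'
python3 look.py level
```

```text
top plate (-65,+-33) [[-63.5  32.2]
 [-63.9 -32.7]
 [ 33.   30.9]
 [ 32.7 -31.7]]
time: 11.4
position: [0.5212, 0.2124, 0.2019]
tool_rot: [0.948, 0.318, -0.001, -0.0]
ft_force: [0.6, 0.0, -0.1]
grip_width: 0.0867
time: 11.9
position: [0.5144, 0.3165, 0.2016]
tool_rot: [0.967, 0.256, -0.001, 0.0]
ft_force: [-0.6, -0.1, -0.3]
grip_width: 0.0869
tcp [0.5144 0.3165 0.2016] jaw deg -60.36 z [-0.0015 -0.001  -1.    ] t 11.9 F [-0.56 -0.07 -0.34] w 0.08693801494919273
```

View pics/w_level.png

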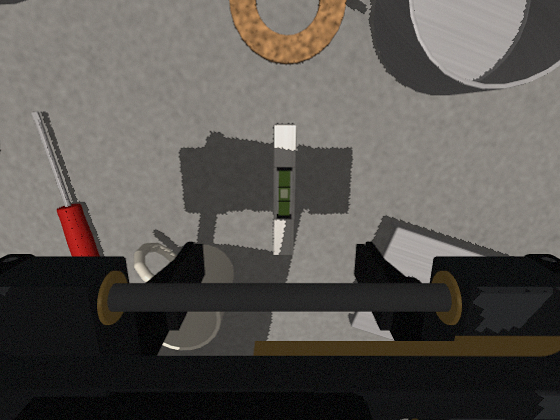

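Run:
```python
from wp import *
a,P=W('level')
tcp=np.array([.5144,.3165]);th=np.radians(29.64);ex=np.array([np.cos(th),np.sin(th)]);ey=np.array([-ex[1],ex[0]])
f=lambda q:np.round(np.c_[(q[:,:2]-tcp)@ex,(q[:,:2]-tcp)@ey]*1000,1)
q=toplane('',[(284.5,124),(284,192.5),(284,254),(274,140),(296,140),(273.5,235),(296,235)],.028,P);print(q.round(4),f(q))
print('mug',f(toplane('',[(192,307)],.09,P)), f(np.array([[.372,.345,0]])))
g=cv2.cvtColor(a,cv2.COLOR_RGB2GRAY);print(g[120:262:2,283].tolist())
```

```text
[[0.578  0.347  0.028 ]
 [0.5181 0.3131 0.028 ]
 [0.4574 0.2781 0.028 ]
 [0.5596 0.3484 0.028 ]
 [0.5704 0.3295 0.028 ]
 [0.4713 0.2993 0.028 ]
 [0.4834 0.278  0.028 ]] [[ 70.4  -5. ]
 [  1.6  -4.8]
 [-68.5  -5.2]
 [ 55.1   5.4]
 [ 55.1 -16.4]
 [-46.    6.3]
 [-46.  -18.1]]
mug [[-93.6  82. ]] [[-109.7   95.2]]
[132, 135, 116, 232, 228, 226, 227, 226, 224, 225, 226, 226, 225, 227, 154, 92, 98, 96, 95, 94, 91, 94, 95, 89, 13, 25, 62, 57, 62, 58, 62, 62, 60, 39, 70, 114, 108, 112, 110, 69, 41, 60, 60, 63, 60, 59, 61, 57, 2, 37, 196, 218, 215, 219, 177, 187, 158, 181, 159, 85, 86, 89, 92, 91, 91, 92, 91, 86, 67, 69, 63]
```

```bash
python3 -m jog '[{"grip":0,"travel":[0.35,-0.4,-4.5],"twist":0},{"grip":0,"travel":[0,0,-4.5],"twist":0},{"grip":0,"travel":[0,0,-4],"twist":0},{"grip":0,"travel":[0,0,-3],"twist":0},{"grip":0,"travel":[0,0,-1],"twist":0},{"grip":0,"travel":[0,0,0],"twist":0}]' 15
python3 -m jog '[{"grip":255,"travel":[0,0,0],"twist":0},{"grip":255,"travel":[0,0,0],"twist":0},{"grip":255,"travel":[0,0,0],"twist":0},{"grip":255,"travel":[0,0,0],"twist":0},{"grip":255,"travel":[0,0,0],"twist":0},{"grip":255,"travel":[0,0,0],"twist":0},{"grip":255,"travel":[0,0,0],"twist":0},{"grip":255,"travel":[0,0,0],"twist":0}]'
python3 -c "
from rig import *;print(get_obs())"
```

```text
time: 12.55
position: [0.5189, 0.3103, 0.0308]
tool_rot: [0.967, 0.254, -0.002, 0.0]
ft_force: [-0.0, -0.1, 0.5]
grip_width: 0.0871
time: 13.35
position: [0.5196, 0.3116, 0.032]
tool_rot: [0.967, 0.254, -0.0, 0.0]
ft_force: [0.8, -0.3, -0.6]
grip_width: 0.0306
{'time': 13.35, 'q': array([3.56037626e-01, 7.98923655e-01, 1.61779788e+00, 3.94199993e-06,
       7.25036180e-01, 1.41256757e+00]), 'joint_velocities': array([-1.98179202e-05, -3.25364494e-04,  7.88482381e-05, -1.23751641e-04,
       -6.23817213e-04, -1.81954916e-03]), 'joint_torque': array([ 7.43422424e-03, -4.72705221e+01, -9.77409929e+00,  3.21324798e-02,
       -6.92691025e-02,  5.24213522e-05]), 'position': array([0.51957159, 0.31164921, 0.03198188]), 'tool_rot': array([ 9.67123379e-01,  2.54307616e-01, -8.22559749e-05,  6.84872210e-06]), 'ft_force': array([ 0.83583177, -0.31325961, -0.64840177]), 'moment': array([-0.07590538,  0.12093796,  0.02319895]), 'grip_width': 0.030645435082222873}
```

Still closing; continue, then lift.

```bash
python3 -m jog '[{"grip":255,"travel":[0,0,0],"twist":0},{"grip":255,"travel":[0,0,0],"twist":0},{"grip":255,"travel":[0,0,0],"twist":0},{"grip":255,"travel":[0,0,0],"twist":0}]'
python3 -m jog '[{"grip":255,"travel":[0,0,1],"twist":0},{"grip":255,"travel":[0,0,4],"twist":0},{"grip":255,"travel":[0,0,5],"twist":0},{"grip":255,"travel":[0,0,5],"twist":0}]'
```

```text
time: 13.75
position: [0.5195, 0.3116, 0.032]
tool_rot: [0.967, 0.254, -0.0, -0.0]
ft_force: [-0.6, -0.1, -0.5]
grip_width: 0.0217
time: 14.15
position: [0.519, 0.3112, 0.1835]
tool_rot: [0.967, 0.254, -0.001, 0.0]
ft_force: [1.2, -0.6, -2.3]
grip_width: 0.022
```

```bash
python3 -m jog '[{"grip":255,"travel":[0,-4,0],"twist":8},{"grip":255,"travel":[0,-4,0],"twist":8},{"grip":255,"travel":[0,-4,0],"twist":8},{"grip":255,"travel":[0,-4,0],"twist":8},{"grip":255,"travel":[0,-4,0],"twist":8},{"grip":255,"travel":[0,-4,0],"twist":8},{"grip":255,"travel":[0,-4,0],"twist":8},{"grip":255,"travel":[0,-4,0],"twist":8}]'
python3 -m jog '[{"grip":255,"travel":[0,-0.2,-2],"twist":8},{"grip":255,"travel":[0,0,-2.5],"twist":0},{"grip":255,"travel":[0,0,-1],"twist":0},{"grip":255,"travel":[0,0,-0.3],"twist":0},{"grip":255,"travel":[0,0,0],"twist":0},{"grip":255,"travel":[0,0,0],"twist":0}]'
python3 -m jog '[{"grip":255,"travel":[0,0,-0.2],"twist":0},{"grip":255,"travel":[0,0,0],"twist":0}]'
```

```text
time: 14.95
position: [0.5193, -0.0101, 0.1827]
tool_rot: [0.683, 0.73, 0.0, 0.0]
ft_force: [0.7, -0.1, -1.5]
grip_width: 0.0213
time: 15.55
position: [0.5203, -0.0101, 0.1249]
tool_rot: [0.633, 0.774, 0.0, 0.001]
ft_force: [0.6, -0.9, -1.9]
grip_width: 0.022
time: 15.75
position: [0.5199, -0.0102, 0.1225]
tool_rot: [0.633, 0.774, 0.0, 0.0]
ft_force: [1.2, 0.1, -1.2]
grip_width: 0.022
```

```bash
python3 -m jog '[{"grip":255,"travel":[0,0,-0.1],"twist":0},{"grip":255,"travel":[0,0,0],"twist":0}]'
python3 -m jog '[{"grip":255,"travel":[0,0,-0.1],"twist":0},{"grip":255,"travel":[0,0,0],"twist":0}]'
python3 -m jog '[{"grip":255,"travel":[0,0,-0.1],"twist":0},{"grip":255,"travel":[0,0,0],"twist":0}]'
```

```text
time: 15.95
position: [0.5199, -0.0103, 0.1213]
tool_rot: [0.633, 0.774, 0.0, 0.0]
ft_force: [-0.2, 0.6, -0.7]
grip_width: 0.0218
time: 16.15
position: [0.5199, -0.0102, 0.1202]
tool_rot: [0.633, 0.774, 0.0, 0.0]
ft_force: [0.8, 1.8, 0.5]
grip_width: 0.0219
time: 16.35
position: [0.5197, -0.0103, 0.119]
tool_rot: [0.633, 0.774, 0.0, 0.0]
ft_force: [-0.0, 1.0, 1.1]
grip_width: 0.0218
```

```bash
python3 -m jog '[{"grip":0,"travel":[0,0,0],"twist":0},{"grip":0,"travel":[0,0,0],"twist":0},{"grip":0,"travel":[0,0,0],"twist":0},{"grip":0,"travel":[0,0,0],"twist":0},{"grip":0,"travel":[0,0,0],"twist":0}]'
python3 -m jog '[{"grip":0,"travel":[0,0,2],"twist":0},{"grip":0,"travel":[0,0,4],"twist":0},{"grip":0,"travel":[0,0,4],"twist":0},{"grip":0,"travel":[0,0,0],"twist":0},{"grip":0,"travel":[0,0,0],"twist":0},{"grip":0,"travel":[0,0,0],"twist":0}]'
python3 look.py onpile
```

```text
time: 16.85
position: [0.5196, -0.0104, 0.119]
tool_rot: [0.633, 0.774, -0.0, -0.0]
ft_force: [0.6, 0.2, 0.2]
grip_width: 0.0541
time: 17.45
position: [0.5186, -0.0102, 0.2181]
tool_rot: [0.633, 0.774, -0.001, -0.001]
ft_force: [0.0, 0.9, 0.7]
grip_width: 0.0862
tcp [ 0.5186 -0.0102  0.2181] jaw deg 11.46 z [-2.3e-03  5.0e-04 -1.0e+00] t 17.45 F [0.04 0.94 0.67] w 0.08623033580274413
```

View pics/w_onpile.png

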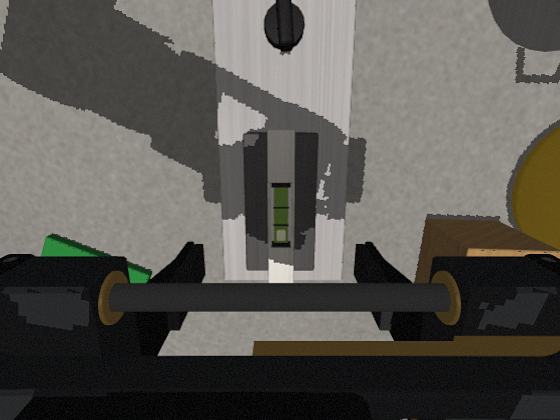

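The level lies lengthwise on the stack, with the bubble (281,237) hard against the end away from the knob, so the lean is at least 3.4°. The knob is at (284,25). Now moving above the knob.

```bash
python3 -m jog '[{"grip":0,"travel":[-0.8,3.8,0],"twist":0},{"grip":0,"travel":[-0.8,3.8,0],"twist":0},{"grip":0,"travel":[-0.8,3.8,0],"twist":0},{"grip":0,"travel":[-0.6,3.8,-1],"twist":0},{"grip":0,"travel":[0,0,0],"twist":0},{"grip":0,"travel":[0,0,0],"twist":0}]'
python3 look.py knob; python3 -c "
from h import *
a=np.load('w_knob.npz')['img'];save(cv2.resize(a[60:300,140:420],(840*2//3,480)),'w_knobc.png')
print(search_frame('foot_knob_grip','wrist'))"
```

```text
time: 18.1
position: [0.4886, 0.1422, 0.2076]
tool_rot: [0.632, 0.775, -0.001, -0.001]
ft_force: [0.3, 0.2, -0.4]
grip_width: 0.087
tcp [0.4886 0.1422 0.2076] jaw deg 11.6 z [-3.3e-03 -6.0e-04 -1.0e+00] t 18.1 F [ 0.27  0.15 -0.36] w 0.08700321254737055
[{'at': [0.4925, 0.1496, 0.0844], 'p': 0.55}]
```

View pics/w_knobc.png

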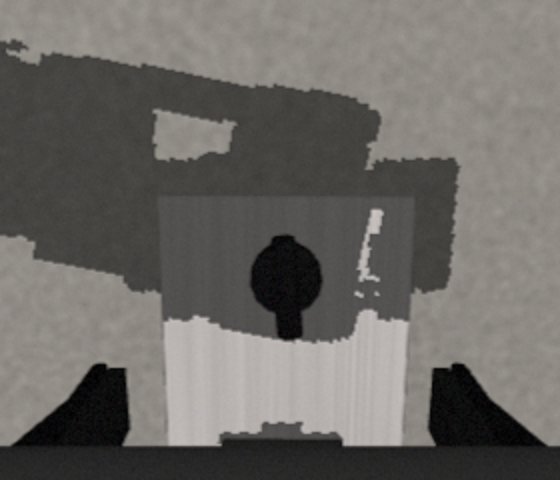

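Run:
```python
from wp import *
a,P=W('knob')
q=toplane('',[(282,178.5),(284.8,229.5)],.083,P);d=q[0]-q[1];print(q.round(4),q.mean(0).round(4),np.linalg.norm(d).round(4),np.degrees(np.arctan2(d[1],d[0])))
c=toplane('',[(140+286/2,60+274/2)],.060,P);print('collar',c.round(4))
s=a[170:240,255:315].astype(int).sum(2);s=np.clip(s*5,0,255).astype(np.uint8)
save(np.repeat(cv2.resize(s,(480,560),interpolation=cv2.INTER_NEAREST)[:,:,None],3,2),'kz.png')
```

```text
[[0.4848 0.169  0.083 ]
 [0.4969 0.1234 0.083 ]] [0.4908 0.1462 0.083 ] 0.0472 104.87994405825481
collar [[0.4905 0.1471 0.06  ]]
```

View pics/kz.png

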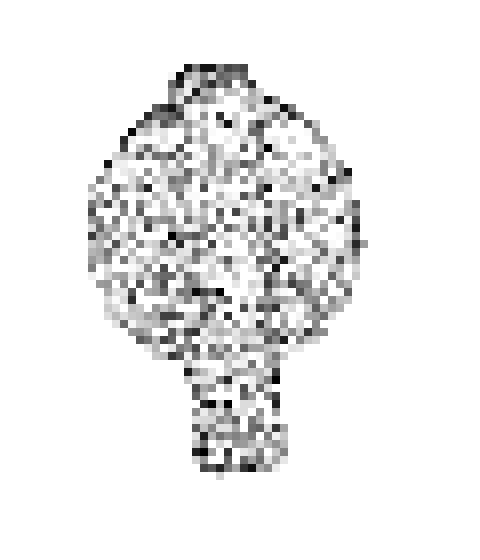

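Bar tips at (282,178) and (285,229): the bar direction is 104.9° and its centre is (0.491,0.146), which agrees with its 46 mm length. Descending to grip it.

```bash
python3 -m jog '[{"grip":0,"travel":[0.2,0.4,-3.6],"twist":3.3},{"grip":0,"travel":[0,0,-4],"twist":0},{"grip":0,"travel":[0,0,-3],"twist":0},{"grip":0,"travel":[0,0,-1],"twist":0},{"grip":0,"travel":[0,0,0],"twist":0}]' 45
python3 -m jog '[{"grip":255,"travel":[0,0,0],"twist":0},{"grip":255,"travel":[0,0,0],"twist":0},{"grip":255,"travel":[0,0,0],"twist":0},{"grip":255,"travel":[0,0,0],"twist":0},{"grip":255,"travel":[0,0,0],"twist":0},{"grip":255,"travel":[0,0,0],"twist":0},{"grip":255,"travel":[0,0,0],"twist":0},{"grip":255,"travel":[0,0,0],"twist":0}]'
python3 -m jog '[{"grip":255,"travel":[0,0,0],"twist":0},{"grip":255,"travel":[0,0,0],"twist":0},{"grip":255,"travel":[0,0,0],"twist":0}]'
```

```text
time: 18.7
position: [0.4913, 0.1445, 0.0919]
tool_rot: [0.611, 0.792, -0.001, -0.001]
ft_force: [0.4, 0.2, 0.0]
grip_width: 0.0871
time: 19.5
position: [0.4916, 0.1457, 0.093]
tool_rot: [0.61, 0.792, -0.0, -0.0]
ft_force: [-0.0, -0.8, -0.1]
grip_width: 0.0313
time: 19.8
position: [0.4916, 0.1456, 0.093]
tool_rot: [0.61, 0.792, -0.0, 0.0]
ft_force: [-0.9, 0.4, -0.7]
grip_width: 0.0115
```

```bash
python3 -m jog '[{"grip":255,"travel":[0,-0.016,0.08],"twist":-5},{"grip":255,"travel":[0,-0.016,0.08],"twist":-5},{"grip":255,"travel":[0,-0.016,0.08],"twist":-5},{"grip":255,"travel":[0,-0.016,0.08],"twist":-5},{"grip":255,"travel":[0,0,0],"twist":0},{"grip":255,"travel":[0,0,0],"twist":0}]'
python3 -c "
from rig import *;o=get_obs();print(o['moment'])"
```

```text
time: 20.4
position: [0.4919, 0.1452, 0.0963]
tool_rot: [0.738, 0.675, 0.0, 0.0]
ft_force: [-0.2, 1.2, -0.2]
grip_width: 0.0117
[ 0.28344057 -0.15298256  0.22563242]
```

```bash
python3 -m jog '[{"grip":255,"travel":[0,-0.016,0.08],"twist":-5},{"grip":255,"travel":[0,-0.016,0.08],"twist":-5},{"grip":255,"travel":[0,-0.016,0.08],"twist":-5},{"grip":255,"travel":[0,-0.016,0.08],"twist":-5},{"grip":255,"travel":[0,-0.016,0.08],"twist":-5},{"grip":255,"travel":[0,-0.016,0.08],"twist":-5},{"grip":255,"travel":[0,-0.016,0.08],"twist":-5},{"grip":255,"travel":[0,-0.016,0.08],"twist":-5}]'
python3 -m jog '[{"grip":255,"travel":[0,-0.016,0.08],"twist":-5},{"grip":255,"travel":[0,-0.016,0.08],"twist":-5},{"grip":255,"travel":[0,0,0],"twist":0},{"grip":255,"travel":[0,0,0],"twist":0},{"grip":255,"travel":[0,0,0],"twist":0},{"grip":255,"travel":[0,0,0],"twist":0},{"grip":255,"travel":[0,0,0],"twist":0},{"grip":255,"travel":[0,0,0],"twist":0}]'
python3 - <<'E'
from h import *
a=camera('top');b=camera('side');np.savez('ts1',a=a,b=b)
u=proj('top',[[.519,-.0105,.118]])[0];v=proj('side',[[.519,-.0105,.118]])[0];print(u,v)
cr=lambda a,u:cv2.resize(a[int(u[1])-30:int(u[1])+30,int(u[0])-40:int(u[0])+40],(400,300),interpolation=cv2.INTER_CUBIC)
save(np.hstack([cr(a,u),cr(b,v)]),'ts1.png')
E
```

```text
time: 21.2
position: [0.4929, 0.1437, 0.1029]
tool_rot: [0.925, 0.38, 0.001, 0.001]
ft_force: [2.1, 0.4, -0.1]
grip_width: 0.0114
time: 22.0
position: [0.4923, 0.1432, 0.1044]
tool_rot: [0.954, 0.299, 0.001, 0.0]
ft_force: [2.6, -1.8, -0.1]
grip_width: 0.0112
[258.67986508 203.21604991] [280.98028669 193.26830605]
```

View pics/ts1.png

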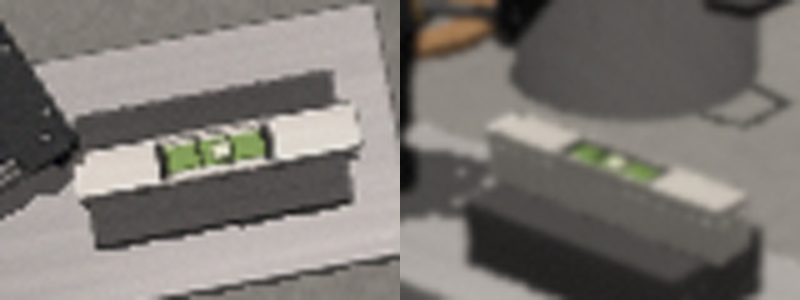

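Bubble is already near the middle, visible at (220,150) in the left crop. I'll measure it numerically from here.

```bash
cat > bub.py <<'E'
from h import *
# level axis in crop coords found from vial: pixels green -> line; profile along it
def bub(n=4,show=True):
    P=pose('top');r=[]
    th=np.radians(101.4);ex=np.array([np.cos(th),np.sin(th)]);ey=np.array([-ex[1],ex[0]])
    a=np.mean([camera('top').astype(float) for _ in range(n)],0).astype(np.float32)
    s=np.arange(-80,80.5,.5);l=np.arange(-20,20.5,1)
    S,L=np.meshgrid(s,l,indexing='ij')
    X=np.c_[(np.array([.519,-.0105])+(S[...,None]*ex+L[...,None]*ey)/1000).reshape(-1,2),np.full(S.size,.118)]
    uv=proj('top',X,P).astype(np.float32).reshape(*S.shape,2)
    I=cv2.remap(a,uv[...,0],uv[...,1],cv2.INTER_CUBIC)
    G=I[...,1]-I[...,2]   # greenness
    m=(G>25);lc=(L*m).sum()/m.sum();k=abs(l-lc)<=3
    br=I[:,k,2].mean(1);gr=G[:,k].mean(1)
    v=np.where((gr>20))[0]; # vial extents via greenness
    lo,hi=s[v[0]],s[v[-1]]
    inn=(s>lo+3)&(s<hi-3);base=np.percentile(br[inn],40);w=np.clip(br-base-.35*(br[inn].max()-base),0,None)*inn
    b=(w*s).sum()/w.sum()
    if show: print('lat',lc.round(1),'vial',lo,hi,'mid',(lo+hi)/2,'bubble',b.round(2),'rel(+to knob)',(b-(lo+hi)/2).round(2)); 
    return s,br,gr
if __name__=='__main__':
    s,br,gr=bub(); i=abs(s)<45
    print([(x,int(y),int(z)) for x,y,z in list(zip(s[i],br[i],gr[i]))[::4]])
E
python3 bub.py
```

```text
lat -0.2 vial -29.0 19.5 mid -4.75 bubble -7.58 rel(+to knob) -2.83
[(np.float64(-44.5), 207, 9), (np.float64(-42.5), 206, 9), (np.float64(-40.5), 207, 8), (np.float64(-38.5), 206, 8), (np.float64(-36.5), 214, 8), (np.float64(-34.5), 186, 7), (np.float64(-32.5), 101, 3), (np.float64(-30.5), 49, -1), (np.float64(-28.5), 58, 32), (np.float64(-26.5), 87, 64), (np.float64(-24.5), 91, 68), (np.float64(-22.5), 90, 67), (np.float64(-20.5), 91, 68), (np.float64(-18.5), 90, 68), (np.float64(-16.5), 93, 70), (np.float64(-14.5), 71, 56), (np.float64(-12.5), 83, 30), (np.float64(-10.5), 178, 20), (np.float64(-8.5), 183, 23), (np.float64(-6.5), 189, 24), (np.float64(-4.5), 166, 30), (np.float64(-2.5), 114, 47), (np.float64(-0.5), 90, 65), (np.float64(1.5), 74, 49), (np.float64(3.5), 59, 39), (np.float64(5.5), 80, 59), (np.float64(7.5), 91, 69), (np.float64(9.5), 90, 68), (np.float64(11.5), 89, 67), (np.float64(13.5), 89, 68), (np.float64(15.5), 92, 70), (np.float64(17.5), 75, 56), (np.float64(19.5), 44, 23), (np.float64(21.5), 45, 2), (np.float64(23.5), 131, 3), (np.float64(25.5), 192, 7), (np.float64(27.5), 202, 8), (np.float64(29.5), 202, 8), (np.float64(31.5), 201, 8), (np.float64(33.5), 202, 8), (np.float64(35.5), 203, 8), (np.float64(37.5), 203, 7), (np.float64(39.5), 202, 8), (np.float64(41.5), 202, 8), (np.float64(43.5), 202, 8)]
```

```bash
python3 -m jog '[{"grip":255,"travel":[0,-0.016,0.07],"twist":-4},{"grip":255,"travel":[0,-0.016,0.07],"twist":-4},{"grip":255,"travel":[0,-0.016,0.07],"twist":-4},{"grip":255,"travel":[0,0,0],"twist":0},{"grip":255,"travel":[0,0,0],"twist":0}]'
python3 -m jog '[{"grip":255,"travel":[0,0,0],"twist":0},{"grip":255,"travel":[0,0,0],"twist":0},{"grip":255,"travel":[0,0,0],"twist":0},{"grip":255,"travel":[0,0,0],"twist":0},{"grip":255,"travel":[0,0,0],"twist":0},{"grip":255,"travel":[0,0,0],"twist":0},{"grip":255,"travel":[0,0,0],"twist":0},{"grip":255,"travel":[0,0,0],"twist":0}]'
python3 bub.py | head -1; python3 -c "
from rig import *;o=get_obs();print(o['moment'])"
```

```text
time: 22.8
position: [0.4921, 0.1426, 0.1064]
tool_rot: [0.98, 0.197, 0.0, 0.0]
ft_force: [3.6, -3.3, -0.9]
grip_width: 0.0113
time: 23.6
position: [0.4921, 0.1426, 0.1064]
tool_rot: [0.98, 0.197, 0.0, 0.0]
ft_force: [3.0, -4.0, -0.2]
grip_width: 0.0113
lat -0.2 vial -29.5 19.5 mid -5.0 bubble -5.33 rel(+to knob) -0.33
[-0.67271982 -0.80882259  0.2173301 ]
```

```bash
python3 -m jog '[{"grip":120,"travel":[0,0,0],"twist":0},{"grip":120,"travel":[0,0,0],"twist":0},{"grip":120,"travel":[0,0,0],"twist":0},{"grip":120,"travel":[0,0,0],"twist":0}]'
python3 -m jog '[{"grip":120,"travel":[0,0,0],"twist":0},{"grip":120,"travel":[0,0,0],"twist":0},{"grip":120,"travel":[0,0,0],"twist":0},{"grip":120,"travel":[0,0,0],"twist":0},{"grip":120,"travel":[0,0,0],"twist":0},{"grip":120,"travel":[0,0,0],"twist":0},{"grip":120,"travel":[0,0,0],"twist":0},{"grip":120,"travel":[0,0,0],"twist":0}]'
python3 bub.py | head -1
```

```text
time: 24.2
position: [0.4902, 0.1432, 0.106]
tool_rot: [0.98, 0.197, -0.001, -0.0]
ft_force: [0.5, 0.2, 0.1]
grip_width: 0.0356
time: 25.0
position: [0.4917, 0.1429, 0.1064]
tool_rot: [0.98, 0.197, 0.0, -0.0]
ft_force: [-0.4, 0.2, 0.4]
grip_width: 0.0457
lat -0.5 vial -29.5 19.0 mid -5.25 bubble -5.4 rel(+to knob) -0.15
```

```bash
python3 -m jog '[{"grip":0,"travel":[0,0,2],"twist":0},{"grip":0,"travel":[0,0,4],"twist":-4},{"grip":0,"travel":[0,0,2],"twist":-7.3}]'
python3 - <<'E'
from wp import *
a,P=W('onpile')
for z in (.112,.116):
  q=toplane('',[(281.5,184),(281.5,246),(281,132)],z,P);print(z,q.round(4),'vial mid',q[:2].mean(0).round(4))
th=np.radians(101.4);print('top est',np.array([.519,-.0105])-.005*np.array([np.cos(th),np.sin(th)]))
o=get_obs();print(o['position'].round(4),o['tool_rot'].round(3))
E
```

```text
time: 25.5
position: [0.4927, 0.143, 0.1885]
tool_rot: [0.995, 0.098, 0.002, 0.0]
ft_force: [0.1, 0.1, -0.2]
grip_width: 0.0625
0.112 [[ 0.5147  0.0159  0.112 ]
 [ 0.5256 -0.0375  0.112 ]
 [ 0.506   0.0559  0.112 ]] vial mid [ 0.5202 -0.0108  0.112 ]
0.116 [[ 0.5145  0.0167  0.116 ]
 [ 0.5253 -0.0357  0.116 ]
 [ 0.506   0.0561  0.116 ]] vial mid [ 0.5199 -0.0095  0.116 ]
top est [ 0.51998829 -0.01540136]
[0.4927 0.143  0.1885] [0.995 0.098 0.002 0.   ]
```

```bash
python3 -m jog '[{"grip":0,"travel":[0.7,-4,0],"twist":0},{"grip":0,"travel":[0.7,-4,0],"twist":0},{"grip":0,"travel":[0.7,-4,0],"twist":0},{"grip":0,"travel":[0.6,-3.7,-1],"twist":0},{"grip":0,"travel":[0,0,-2],"twist":0},{"grip":0,"travel":[0,0,-1],"twist":0},{"grip":0,"travel":[0,0,0],"twist":0},{"grip":0,"travel":[0,0,0],"twist":0}]'
python3 look.py press0
python3 -c "
from h import *
a=camera('side');w=np.load('w_press0.npz')['img'];v=proj('side',[[.519,-.0105,.13]])[0].astype(int)
c=cv2.resize(a[v[1]-50:v[1]+40,v[0]-60:v[0]+60],(560,420),interpolation=cv2.INTER_CUBIC)
save(np.hstack([cv2.resize(w[150:360,140:420],(400,300)),cv2.resize(c,(400,300))]),'press0.png')"
```

```text
time: 26.3
position: [0.5184, -0.0133, 0.1463]
tool_rot: [0.995, 0.1, -0.0, -0.0]
ft_force: [0.4, 0.1, 0.8]
grip_width: 0.0872
tcp [ 0.5184 -0.0133  0.1463] jaw deg -78.47 z [-7.e-04  3.e-04 -1.e+00] t 26.3 F [0.4  0.13 0.8 ] w 0.08717627071191661
```

View pics/press0.png

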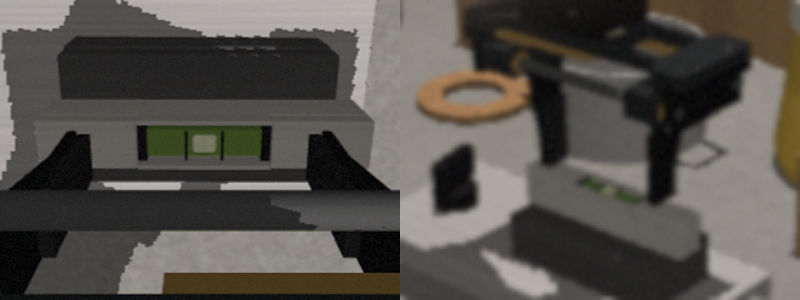

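The wrist view shows both fingers above the end pads, with the bubble (204,143) midway between its lines (186, 222). Pressing down in small steps.

```bash
cat > wb.py <<'E'
from h import *
a=camera('wrist').astype(float);o=get_obs()
r=a[200:290,225:340];G=r[...,1]-r[...,2]
m=G>25;rows=np.where(m.sum(1)>30)[0];b=r[rows[2]:rows[-1]-1].mean(0);g=b[:,1];gr=b[:,1]-b[:,2]
u=np.where(gr>20)[0];lo,hi=u[0],u[-1];mid=(lo+hi)/2
w=np.clip(b[:,2]-np.median(b[lo+4:hi-3,2])-15,0,None);w[:lo+4]=0;w[hi-3:]=0
c=(w*np.arange(len(w))).sum()/w.sum()
mm=49/(hi-lo+1)
print('t',round(o['time'],2),'F',o['ft_force'].round(1),'z',o['position'][2].round(4),'vial',lo+225,hi+225,'rows',rows[0]+200,rows[-1]+200,'bubble mm (image right +)',round((c-mid)*mm,2))
E
python3 wb.py
python3 -m jog '[{"grip":0,"travel":[0,0,-0.3],"twist":0},{"grip":0,"travel":[0,0,0],"twist":0}]'
python3 -m jog '[{"grip":0,"travel":[0,0,-0.2],"twist":0},{"grip":0,"travel":[0,0,0],"twist":0}]'
python3 -m jog '[{"grip":0,"travel":[0,0,-0.1],"twist":0},{"grip":0,"travel":[0,0,0],"twist":0}]'
python3 wb.py
```

```text
t 26.45 F [-0.2 -0.2  0.9] z 0.1471 vial 242 322 rows 239 259 bubble mm (image right +) 0.18
time: 26.65
position: [0.5186, -0.0137, 0.1435]
tool_rot: [0.995, 0.1, 0.0, 0.0]
ft_force: [-0.1, 0.4, 0.1]
grip_width: 0.0871
time: 26.85
position: [0.5185, -0.014, 0.1412]
tool_rot: [0.995, 0.1, -0.0, -0.0]
ft_force: [0.4, -0.9, -0.1]
grip_width: 0.0874
time: 27.05
position: [0.5187, -0.0141, 0.1404]
tool_rot: [0.995, 0.1, 0.0, -0.0]
ft_force: [-0.4, 0.1, 1.4]
grip_width: 0.0869
t 27.1 F [1.  0.5 0.9] z 0.1404 vial 240 322 rows 242 263 bubble mm (image right +) 0.1
```

```bash
python3 -m jog '[{"grip":0,"travel":[0,0,-0.1],"twist":0},{"grip":0,"travel":[0,0,0],"twist":0},{"grip":0,"travel":[0,0,0],"twist":0}]'
python3 -m jog '[{"grip":0,"travel":[0,0,-0.1],"twist":0},{"grip":0,"travel":[0,0,0],"twist":0},{"grip":0,"travel":[0,0,0],"twist":0}]'
python3 wb.py
```

```text
time: 27.4
position: [0.5187, -0.0141, 0.1396]
tool_rot: [0.995, 0.1, 0.0, 0.0]
ft_force: [-1.2, 0.0, 4.3]
grip_width: 0.087
time: 27.7
position: [0.5188, -0.0141, 0.1389]
tool_rot: [0.995, 0.1, 0.0, 0.0]
ft_force: [-2.2, 0.5, 6.2]
grip_width: 0.0871
t 27.75 F [-0.7  1.5  7.7] z 0.1389 vial 240 322 rows 242 263 bubble mm (image right +) 0.19
```

```bash
python3 -m jog '[{"grip":0,"travel":[0,0,-0.1],"twist":0},{"grip":0,"travel":[0,0,0],"twist":0},{"grip":0,"travel":[0,0,0],"twist":0}]'
python3 -m jog '[{"grip":0,"travel":[0,0,0],"twist":0},{"grip":0,"travel":[0,0,0],"twist":0},{"grip":0,"travel":[0,0,0],"twist":0},{"grip":0,"travel":[0,0,0],"twist":0},{"grip":0,"travel":[0,0,0],"twist":0},{"grip":0,"travel":[0,0,0],"twist":0},{"grip":0,"travel":[0,0,0],"twist":0},{"grip":0,"travel":[0,0,0],"twist":0}]'
python3 wb.py;python3 wb.py;python3 wb.py
```

```text
time: 28.05
position: [0.5188, -0.014, 0.1382]
tool_rot: [0.995, 0.1, 0.0, 0.0]
ft_force: [-1.6, 0.8, 8.8]
grip_width: 0.0869
time: 28.85
position: [0.5188, -0.014, 0.1382]
tool_rot: [0.995, 0.1, 0.0, 0.0]
ft_force: [-3.1, 1.2, 8.9]
grip_width: 0.0869
t 28.9 F [-1.4  1.7  9.3] z 0.1382 vial 240 322 rows 242 263 bubble mm (image right +) 0.4
t 28.95 F [-1.6  2.2  9.5] z 0.1382 vial 240 322 rows 242 263 bubble mm (image right +) 0.39
t 29.0 F [-0.7  2.3  9.2] z 0.1382 vial 240 322 rows 242 263 bubble mm (image right +) 0.4
```

```bash
python3 -c "
from rig import *;print(hand_in())"
```

```text
the job is handed in; nothing more can be done
None
```

The job is handed in at about 29 s of the 72 s allowed, with the arm still pressing on the level at about 9 N. No verdict was reported, so these are my own last checks.

- **Plate:** the loose dark plate went onto the pile and was let go. By the wrist picture afterwards its centre is within about 1.5 mm of where I measured the pile's. A later picture, taken after levelling, shows the stack square.
- **Level:** it lies upright along the middle of the stack, lengthwise with the stand. When released, its bubble was hard against the end away from the knob.
- **Knob:** I turned the wing knob about 82° clockwise and let go. The bubble then came to rest 0.15 mm from the middle by the top camera, and 0.18 mm by the wrist camera.
- **Press:** both open fingers press on the level's two end pads with a steady 9.2–9.5 N. After more than a second of pressing, the bubble read 0.4 mm off the middle three times over, well inside the 2.5 mm limit.

No check failed. The one disagreement was that the cameras put the level's centre about 5 mm apart along its length. They were taken before and after levelling, which may explain it, and it is small against the 30 mm allowed. I took no separate measurement of the bystanders at the end; nothing in the force readings suggested the arm touched any of them.

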